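Slide the full sharps bin home into its bench bracket

TASK

The tall red sharps bin is loaded with broken glass, so it must not be lifted or tipped. With your fingertips push it along the bench, low down on its base tub so that it slides upright, until it stands fully home in its white open-fronted bench bracket, squarely against the back plate. Touch the bin only on its base tub, never on the narrower shell or lid above, leave the other things on the bench where they stand, and finish with your hand clear.

Things in the scene. Friction and masses are not known exactly. Their poses are not given: they have to be found in the camera images.
- bin: Loaded red sharps bin, loose, about 1.5 kg, 240 mm tall. Its base tub, the only part to touch, is an upright block 100 mm (own x) by 140 mm (own y), 90 mm high, ribbed, with a black foot line. Origin: centre of its underside; z up. Starts on the robot's right, own x pointing left (towards the bracket) within 15 degrees. A push below 50 mm slides it; from some 70 to 100 mm up, by friction, it tips.
- bin_top: The bin's narrower red upper shell with orange hazard labels, white lid, black drop slot and grey carrying handle: 84 x 124 mm from 90 to 202 mm above the bench, lid 92 x 132 mm up to 226 mm, handle bow up to 240 mm. Fixed to the base tub. Origin: on the bin's axis, 90 mm above its underside. Not to be touched.
- bracket: White folded-steel bench bracket, fixed, on the robot's left. Origin: where the centre of the bin's underside stands when fully home. Own x points into the bracket (to the robot's left, within 8 degrees), z up. Back plate: inner face at x = +50 mm, 110 mm high. Side walls 55 mm high, inner faces at y = +-78 mm (8 mm play each side), x = -10 to +53 mm. No floor: the bin slides on the bench.
- bracket_mouth (a point): Middle of the bracket's mouth at bench height, at own x = -45 mm of the bracket (same axes). Here the 55 mm high lips have flared out to y = +-90 mm; they narrow to the side walls at x = -10 mm. A bin more than 10 mm off the line can catch on a lip. Flat 3 mm screw flanges lie outside the walls out to y = +-103 mm.
- beaker: Empty glass beaker, 72 mm across, 95 mm tall, loose, beyond the bin's way. Leave it. Origin: centre of its underside.
- reagent: Capped amber reagent bottle, 68 mm across, 145 mm tall, loose, beyond the bin's way. Leave it. Origin: centre of its underside.
- tube_rack: Blue tube rack with capped tubes, 75 x 115 mm, 84 mm tall, loose, beyond the bin's way. Leave it. Origin: centre of its underside.
- tip_box: Grey pipette-tip box with green lid, 85 x 120 mm, 74 mm tall, loose, to the left of the bracket. Leave it. Origin: centre of its underside.
- petri_stack: Stack of four petri dishes, joined, 90 mm across, 58 mm tall, loose, between robot and bracket. Leave it. Origin: centre of its underside.
- marker: Black and blue marker pen, 135 mm long, 12 mm thick, lying loose on the robot's side of the bin. Leave it. Origin: centre of its underside.
- wash_bottle: White bottle with red cap, 64 mm across, 160 mm tall, loose, left of the bracket at the back. Leave it. Origin: centre of its underside.

How it is judged (in metres and radians):
At the end, for the whole second after the job is handed in: The bin stands still and upright (within 0.03 rad) on the bench inside the bracket, its back no more than 6 mm from the back plate, within 12 mm of the bracket's centre line and square to it within 4 degrees (0.07 rad) (x of bin in the frame of bracket between -0.006 and 0.004 m and y of bin in the frame of bracket between -0.012 and 0.012 m and angle between the x axis of bin and the x axis of bracket, either way round below 0.07 rad and angle between bin's own z axis and vertical below 0.03 rad and height (world z) of bin below 0.004 m and linear speed of bin below 0.01 m/s); the robot touches nothing.
It fails at once if the bin is tipped by more than 0.12 rad (7 degrees) (angle between bin's own z axis and vertical above 0.12 rad).
It fails at once if the bin is lifted (centre of its underside more than 10 mm off the bench) (height (world z) of bin above 0.01 m).
It fails at once if the robot touches the bin's upper shell or lid (more than 1 N) (contact force between any of the fingers, the arm and bin_top above 1 N).
It fails at once if another thing on the bench is shifted by more than 25 mm (distance of any of beaker, reagent, tube_rack, tip_box, petri_stack, marker, wash_bottle from where it was at the start of the episode above 0.025 m).
It also fails if it takes over 56 s, if anything falls off the work surface, if the arm or the gripper's body presses on something with over 40 N, if the wrist force passes 120 N, or if a joint passes its speed limit or range.

ROBOT

A 6-joint arm with a two-finger parallel gripper is mounted at the origin on the work surface. World frame = base frame: x ahead of the robot, y to its left, z up, the work surface at z = 0. Lengths are in mm, angles in rad, forces in N, time in s.
With the tool pointing down it reaches from about 300 to 775 mm from the base axis. Payload 14.6 kg.
Tool frame: the origin (TCP) lies midway between the tips of the shut fingers; the grasp point (between the pads) lies grasp_offset behind it (grasp_offset is the distance from the TCP to the grasp point, in mm); z points along the fingers, y is the line along which they close (so a half turn about z gives the same grasp; the last joint's range is limited). The gripper opens to 94 mm and grips with 3 to 60 N. Pads are 16 mm wide; open, the fingers measure 119 mm over their backs; the gripper's body (75 mm by 177 mm) begins 78 mm behind the grasp point.
Start: joints at [-1.257, 0.3, 1.521, -0, 1.321, -0.067], TCP at [204.407, -510.595, 205.446] pointing down, gripper open.
Joint ranges: [-3.03, 3.03], [-0.79, 2.21], [0.23, 2.52], [-1.04, 4.18], [0, 3.07], [-2.55, 2.55]. Speed limits (rad/s): [2.22, 2.22, 2.57, 3.14, 3.14, 3.14].

INTERFACE

Orientations are given as [roll, pitch, yaw] about the fixed x, y, z axes, in that order (R = Rz(yaw) Ry(pitch) Rx(roll)).
In Python, from cell import * gives the robot as it stands. The module is installed in compiled form; this text tells all that it offers.
- The arm moves only by the shell command python3 -m jog 'ROWS' [FORCE]. ROWS is JSON, a list of rows, each a list of 3 entries, a list of its own where there are three numbers: the finger opening in mm, from 0 to 94, then the shift along the tool's x, y, z in units of 50 mm (1.0 is 50 mm), then the turn about the tool's z in units of 180 degrees (1.0 is 180 degrees). In form: [[fingers, [dx, dy, dz], twist], ...]. A call has 1 to 20 rows; each row shifts and turns the commanded pose from where the row before left it, along the tool's axes as they then stand; what a row does not reach is not made up. A row lasts 1/10 s, in which the tool goes at most 50 mm and 8.59 degrees, less where a joint would pass 70% of its speed; a pose out of reach is approached as far as the arm can. A call with a number of a shift or a turn outside -1 to 1 is refused whole. A call with a gripper value outside its range is refused whole. The fingers move at their own pace and stop on an object; FORCE is the grip in N (left out, the last holds). Time passes only in rows, so rows that do not move let the fingers close. It gives the time, the measured TCP pose, the force, the opening and the grip force at its end, in the units of the state.
- read_state(): the state, without advancing time (a new reading comes with each control period).
- camera(name): name is "scene" or "top"; returns the picture (400x640x3 uint8, red, green, blue); there is no depth.
- calibration(name): a dict with "mtx" (3x3 intrinsics, pixels), "cam_to_world" (4x4, takes a point from camera to world coordinates). Camera axes: x right, y down, z forward; pixel columns grow to the right and rows downward; lengths in mm; the calibration is good to about 2 mm. A picture is of the moment at which its call begins. calibration takes no time and is no camera call.
- sign_off(): hands the job in; it is judged then, once.
Trained networks look in the newest picture that a camera, given by its name, has taken for a name from the list of things; names that differ only in an ending like _2 or _b are one class to them, and where a whole thing is asked for, a point or a joint stands for the part that bears it (a point fixed in the world has none). Each returns a list of dicts, best first, with "conf" (0 to 1); they miss things now and then, are a little off and sometimes report something else, mostly with a low value. They report only what shows in the picture. A call takes as long as a camera call.
- regions_of(camera, query): "pixels" (400x640 bool, what is visible of it) and "rect" ([centre column, centre row, width, height] in pixels, round what is visible of it).
The state is a dict: "clock": time; "joints": joint angles; "qd": joint speeds; "effort": joint torques, N m; "eef_pos": TCP position; "eef_rot": TCP orientation; "wrist_force": force on the tool from outside, world axes, zero at the start; "moment": the same for the moment, N m; "finger_gap": finger opening in mm; "finger_force": force on a finger pad.
Only numpy, scipy, OpenCV 4.12 (cv2) and the standard library are available. Lean on these libraries where they do the work, as an engineer would, in place of code of your own. Each camera call takes 0.05 s, during which the arm holds its last target. There are 200 camera calls.

## Working session

There is one attempt and no reset: what is moved stays moved. The work goes in short steps, Python scripts to look and compute and a shell command to move; the robot and the scene stay as the last step left them, time stands still between calls to the robot, and variables do not carry over. Pictures are saved under pics/ and viewed, at most 10 in all, crops included, and the job is handed in when it is done.

```bash
mkdir -p pics; python3 - <<'E'
from cell import *
import cv2,numpy as np
for c in("scene","top"):
    im=camera(c);cv2.imwrite(f"pics/{c}0.png",cv2.cvtColor(im,cv2.COLOR_RGB2BGR))
    k=calibration(c);print(c,np.round(k["mtx"],1).tolist(),np.round(k["cam_to_world"],3).tolist())
    for n in("bin","bin_top","bracket","petri_stack","marker","tube_rack","beaker","reagent"):
        for r in regions_of(c,n)[:2]: print(n,round(r["conf"],2),np.round(r["rect"]).tolist())
s=read_state();print(s["clock"],s["eef_pos"],s["eef_rot"],s["finger_gap"])
E
```

```text
scene [[364.6, 0.0, 318.8], [0.0, 364.6, 203.7], [0.0, 0.0, 1.0]] [[0.425, 0.72, -0.548, 1100.328], [0.905, -0.345, 0.249, -170.768], [-0.009, -0.602, -0.798, 924.646], [0.0, 0.0, 0.0, 1.0]]
bin 0.88 [238.0, 228.0, 67.0, 100.0]
bin 0.41 [402.0, 161.0, 46.0, 38.0]
bin_top 0.68 [363.0, 194.0, 58.0, 68.0]
bin_top 0.6 [230.0, 218.0, 64.0, 75.0]
bracket 0.94 [365.0, 194.0, 64.0, 73.0]
bracket 0.68 [332.0, 155.0, 26.0, 33.0]
petri_stack 0.64 [333.0, 154.0, 27.0, 34.0]
petri_stack 0.48 [230.0, 217.0, 66.0, 74.0]
marker 0.47 [191.0, 218.0, 28.0, 21.0]
marker 0.44 [231.0, 219.0, 65.0, 74.0]
tube_rack 0.72 [353.0, 281.0, 53.0, 44.0]
beaker 0.77 [283.0, 298.0, 33.0, 41.0]
reagent 0.94 [237.0, 322.0, 35.0, 42.0]
top [[402.7, 0.0, 322.9], [0.0, 402.7, 196.0], [0.0, 0.0, 1.0]] [[0.026, -0.992, 0.126, 409.371], [-0.999, -0.022, 0.031, 64.589], [-0.028, -0.126, -0.992, 1042.794], [0.0, 0.0, 0.0, 1.0]]
bin 0.66 [430.0, 195.0, 75.0, 75.0]
bin_top 0.57 [436.0, 198.0, 67.0, 69.0]
bracket 0.89 [258.0, 200.0, 47.0, 81.0]
bracket 0.15 [195.0, 145.0, 44.0, 42.0]
petri_stack 0.95 [263.0, 288.0, 42.0, 43.0]
marker 0.59 [455.0, 279.0, 54.0, 27.0]
tube_rack 0.73 [330.0, 114.0, 41.0, 39.0]
beaker 0.92 [404.0, 119.0, 31.0, 33.0]
reagent 0.9 [454.0, 121.0, 36.0, 33.0]
0.9 [ 204.40343191 -510.60300069  205.47099137] [3.14154430e+00 1.38272543e-05 3.80798652e-01] 93.94463017426156
```

```bash
python3 - <<'E'
import cv2
a=cv2.imread("pics/top0.png")[80:320,170:520];cv2.imwrite("pics/top0c.png",cv2.resize(a,(800,549),interpolation=cv2.INTER_CUBIC))
a=cv2.imread("pics/scene0.png")[120:345,160:460];cv2.imwrite("pics/scene0c.png",cv2.resize(a,(800,600),interpolation=cv2.INTER_CUBIC))
E
```

```text
(no output)
```

View pics/top0c.png

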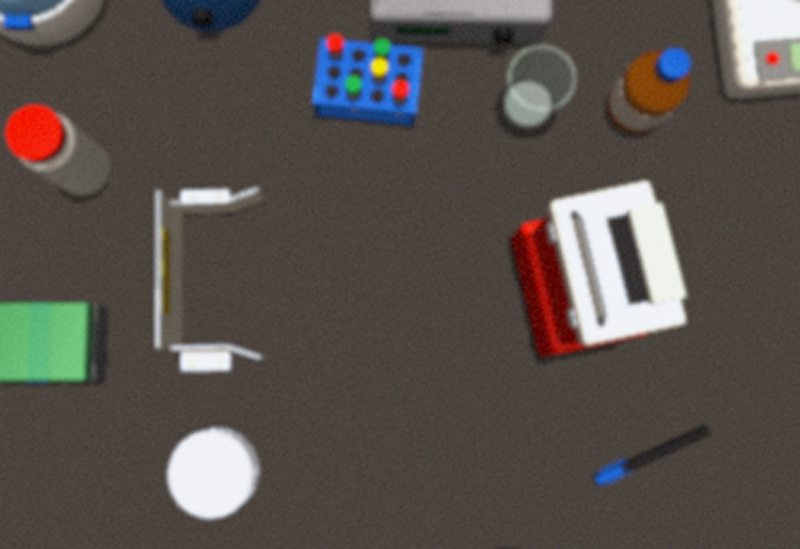

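View pics/scene0c.png

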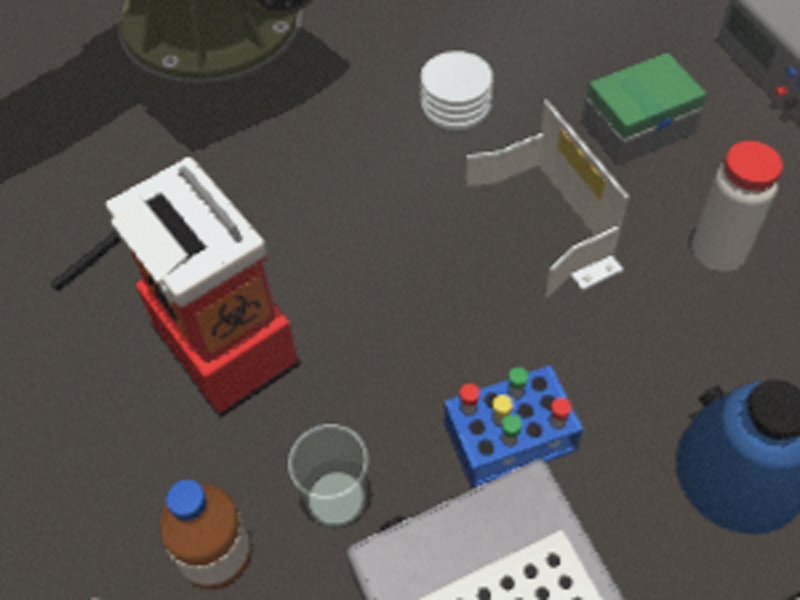

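The top view shows the bin at about pixel (430,195), turned about 13°, the open bracket at (258,200), the petri stack at (263,288) and the marker at (455,279). The way between bin and bracket is free. I'll fit the poses from corners in both views.

```bash
cat >h.py <<'E'
from cell import *
import cv2,numpy as np
from scipy.optimize import least_squares
def proj(c,P):
    k=calibration(c);T=np.linalg.inv(k["cam_to_world"]);q=(T[:3,:3]@np.atleast_2d(P).T).T+T[:3,3];q=(k["mtx"]@q.T).T;return q[:,:2]/q[:,2:]
def place(p,L):
    c,s=np.cos(p[2]),np.sin(p[2]);L=np.array(L,float);return np.c_[p[0]+c*L[:,0]-s*L[:,1],p[1]+s*L[:,0]+c*L[:,1],L[:,2]]
T=lambda u,v:("top",170+u*350/800,80+v*240/549)
S=lambda u,v:("scene",160+u*.375,120+v*.375)
def fit(obs,p0):
    def f(p,full=0):
        r=np.array([proj(o[0],place(p,[l]))[0]-o[1:] for o,l in obs]);return r if full else r.ravel()
    s=least_squares(f,p0,loss="soft_l1",x_scale=[10,10,.1]);return s.x,f(s.x,1)
def tri(a,b):
    def f(P):return np.r_[proj(a[0],P)[0]-a[1:],proj(b[0],P)[0]-b[1:]]
    return least_squares(f,[400,0,100]).x
def wire(p,boxes):
    for c in("top","scene"):
        im=cv2.cvtColor(camera(c),cv2.COLOR_RGB2BGR) if c not in ims else ims[c]
        ims[c]=im
        for L in boxes: 
            q=(proj(c,place(p,L))*1).astype(np.float32)*8
            cv2.polylines(im,[q.astype(int)],True,(0,255,0),1,cv2.LINE_AA,3)
ims={}
def rect(x0,x1,y0,y1,z):return[(x0,y0,z),(x1,y0,z),(x1,y1,z),(x0,y1,z)]
BIN=[rect(-46,46,-66,66,226),rect(-50,50,-70,70,90),rect(-50,50,-70,70,0)]
BRK=[rect(50,50,-78,78,110),[(-45,-90,55),(-10,-78,55),(50,-78,55),(-10,-78,55)],[(-45,90,55),(-10,78,55),(50,78,55),(-10,78,55)],rect(-45,50,-70,70,0)]
E
python3 - <<'E'
from h import *
b=[(T(551,197),(46,66,226)),(T(650,181),(-46,66,226)),(T(686,323),(-46,-66,226)),(T(587,345),(46,-66,226)),
(T(542,355),(50,-70,0)),
(S(107,207),(-46,-66,226)),(S(190,158),(46,-66,226)),(S(266,240),(46,66,226)),(S(222,412),(-50,70,0)),(S(298,362),(50,70,0))]
# yaw ~ +90deg: own x = +y world, own y = -x world
b=[(o,(l[0],-l[1],l[2])) for o,l in b]
p,r=fit(b,[450,-200,1.5]);print("bin",p,"\n",np.round(r,1).tolist())
k=[(T(158,190),(51,-80,110)),(T(158,348),(51,80,110)),(T(260,188),(-45,-90,55)),(T(262,357),(-45,90,55)),
(S(547,102),(51,80,110)),(S(627,195),(51,-80,110)),(S(467,155),(-45,90,55)),(S(549,263),(-45,-90,55)),(S(548,293),(-45,-90,0))]
q,r=fit(k,[420,150,1.57]);print("brk",q,"\n",np.round(r,1).tolist())
print("lid h",tri(T(551,197),S(266,240)),tri(T(587,345),S(190,158)),"plate",tri(T(158,190),S(627,195)),"lip",tri(T(262,357),S(467,155)))
wire(p,BIN);wire(q,BRK)
d=q[:2]-p[:2];print(d,np.arctan2(d[1],d[0]))
a=ims["top"][80:320,170:520];b=ims["scene"][120:345,160:460]
cv2.imwrite("pics/w.png",np.hstack([cv2.resize(a,None,fx=1.2,fy=1.2) ,cv2.resize(b,(375,288))]))
E
```

```text
bin [ 523.00405288 -147.93803979    1.80911466] 
 [[-0.6, 1.1], [-0.1, -1.4], [0.8, -0.6], [-0.7, -0.5], [-2.0, 0.7], [-1.8, -2.3], [-0.3, -1.8], [-0.3, -0.1], [-0.8, 2.1], [0.6, 0.7]]
brk [522.83744264 239.62755492   1.62259389] 
 [[0.2, 0.7], [0.1, -0.8], [-1.2, 1.0], [-1.2, -0.8], [-0.7, -0.6], [-0.6, 0.0], [0.2, 0.3], [0.3, 1.2], [-1.0, 0.3]]
lid h [578.37176739 -87.9437547  228.24420148] [ 447.59803918 -120.73804343  219.37444808] plate [601.57600419 295.03544729 111.48649365] lip [433.8078473  188.08670607  55.4872548 ]
[-1.66610244e-01  3.87565595e+02] 1.5712262159187578
```

View pics/w.png

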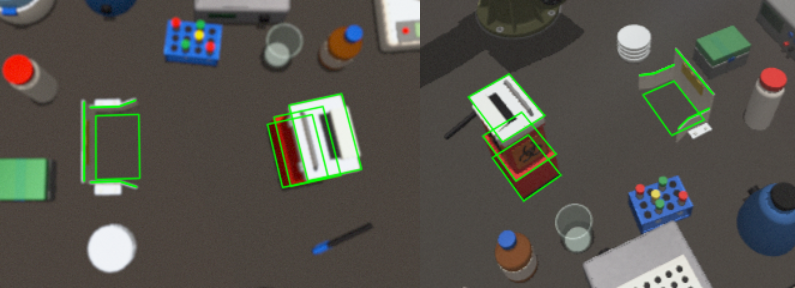

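The fit overlays well: the bin is at (523,-148) with yaw 103.7°, and the bracket at (523,240) with yaw 93°. The gripper body is wider than the fingers, so with the tool vertical it would hit the shell above the tub. I need to check the gripper geometry first and see how the arm behaves near its reach limit, because I'll need a small tilt.

```bash
python3 -c "
import cell;print([n for n in dir(cell) if not n.startswith('__')]);print(getattr(cell,'grasp_offset',None))"
python3 -m jog '[[94,[-0.315,-0.584,-0.1375],0],[94,[-0.315,-0.584,-0.1375],0],[94,[-0.315,-0.584,-0.1375],0],[94,[-0.315,-0.584,-0.1375],0],[94,[-0.315,-0.584,-0.1375],0],[94,[-0.315,-0.584,-0.1375],0],[94,[-0.315,-0.584,-0.1375],0],[94,[-0.315,-0.584,-0.1375],0],[94,[0,0,0],-0.0474],[94,[0,0,0],-0.0474],[94,[0,0,0],-0.0474],[94,[0,0,0],-0.0474],[94,[0,0,0],-0.0474],[94,[0,0,0],-0.0474],[94,[0,0,0],-0.0474],[94,[0,0,0],-0.0474]]'
```

```text
['Unreachable', 'calibration', 'camera', 'grasp_offset', 'read_state', 'regions_of', 'sign_off']
18.8
clock: 2.6
eef_pos: [0.6, -340.5, 260.6]
eef_rot: [-3.142, 0.0, 1.578]
wrist_force: [1.0, -0.7, 0.3]
finger_gap: 94.1
finger_force: 0.0
```

```bash
python3 -m jog '[[94,[0.6,0,0],0],[94,[0.6,0,0],0],[94,[0.4,0,0],0]]'; python3 -c "
from cell import *;s=read_state();print(s['joints'],s['eef_rot'])"
```

```text
clock: 2.9
eef_pos: [0.6, -259.2, 260.4]
eef_rot: [-3.142, 0.0, 1.572]
wrist_force: [-0.1, -0.2, -0.6]
finger_gap: 94.0
finger_force: 0.0
[-1.71022113e+00 -4.57029238e-01  2.09500513e+00 -1.51655002e-05
  1.50333846e+00 -1.71158199e+00] [-3.14153862e+00  2.73429310e-04  1.57215822e+00]
```

```bash
python3 -m jog '[[94,[0.6,0,0],0],[94,[0.6,0,0],0],[94,[0.6,0,0],0]]'; python3 -c "
from cell import *;s=read_state();print(s['joints'],s['eef_rot'])"
```

```text
clock: 3.2
eef_pos: [0.5, -169.4, 260.3]
eef_rot: [-3.141, 0.0, 1.573]
wrist_force: [0.4, 0.3, 0.6]
finger_gap: 94.0
finger_force: 0.0
[-1.78533350e+00 -7.33553998e-01  2.22505128e+00 -4.34786771e-05
  1.64982711e+00 -1.78706238e+00] [-3.14149276e+00  2.52716048e-04  1.57252179e+00]
```

```bash
python3 -m jog '[[94,[0.4,0,0],0],[94,[0.4,0,0],0]]'; python3 -c "
from cell import *;s=read_state();print(s['joints'],s['eef_rot'])"
```

```text
clock: 3.4
eef_pos: [0.3, -148.5, 260.3]
eef_rot: [3.141, -0.016, 1.571]
wrist_force: [-0.1, -1.0, 0.6]
finger_gap: 93.7
finger_force: 0.0
[-1.81160391 -0.78847994  2.24439102 -0.00329408  1.70128046 -1.81234905] [ 3.14103884 -0.01592817  1.57114275]
```

```bash
python3 -m jog '[[94,[0.6,0,0],0],[94,[0.6,0,0],0]]'; python3 -c "
from cell import *;s=read_state();print(s['joints'],s['eef_rot'])"
```

```text
clock: 3.6
eef_pos: [0.5, -139.4, 264.3]
eef_rot: [-3.141, -0.048, 1.572]
wrist_force: [-0.6, -0.7, -0.3]
finger_gap: 94.1
finger_force: 0.0
[-1.80888191 -0.78938563  2.23643921 -0.01218655  1.7410811  -1.81209817] [-3.14096423 -0.04807353  1.57221182]
```

The tilt holds once the arm is at its limit. I'll do the rest lower down, where the inner limit is farther from the base.

```bash
python3 -m jog '[[94,[-0.6,0,0],0],[94,[-0.6,0,0],0],[94,[-0.6,0,0],0],[94,[-0.6,0,0],0],[94,[-0.6,0,0],0],[94,[-0.6,0,0],0],[94,[-0.5,0,0.5],0],[94,[0,0,0.5],0],[94,[0,0,0.5],0],[94,[0,0,0.5],0],[94,[0,0,0.5],0],[94,[0,0,0.5],0],[94,[0,0,0.5],0],[94,[0.6,0,0],0],[94,[0.6,0,0],0]]'; python3 -c "
from cell import *;s=read_state();print(s['joints'],s['eef_rot'])"
```

```text
clock: 5.1
eef_pos: [0.9, -274.8, 81.2]
eef_rot: [3.142, -0.051, 1.573]
wrist_force: [0.7, -0.4, 0.3]
finger_gap: 93.8
finger_force: 0.0
[-1.69476382 -0.13421342  2.31572024 -0.00757183  1.01114123 -1.69268241] [ 3.14154329 -0.05144387  1.57289988]
```

```bash
python3 -m jog '[[94,[0.6,0,0],0],[94,[0.6,0,0],0],[94,[0.6,0,0],0],[94,[0.6,0,0],0]]'; python3 -c "
from cell import *;s=read_state();print(s['joints'],s['eef_rot'])"
```

```text
clock: 5.5
eef_pos: [0.6, -166.5, 97.3]
eef_rot: [-3.141, -0.055, 1.573]
wrist_force: [-0.1, 0.2, 0.3]
finger_gap: 93.9
finger_force: 0.0
[-1.76971058 -0.52942246  2.52020996 -0.01235147  1.2049472  -1.76690708] [-3.14107991 -0.05532851  1.57270965]
```

```bash
python3 -m jog '[[94,[-0.7,0,-0.8],0],[94,[-0.7,0,-0.8],0],[94,[-0.7,0,-0.8],0],[94,[-0.7,0,-0.8],0],[94,[-0.7,0,-0.8],0],[94,[0.6,0.8,0],0],[94,[0.6,0.8,0],0],[94,[0.6,0.8,0],0],[94,[0.6,0.8,0],0],[94,[0.6,0.8,0],0],[94,[0.6,0.8,0],0],[94,[0.6,0.8,0],0],[94,[0.6,0.8,0],0],[94,[0.7,0,0],0],[94,[0.7,0,0],0],[94,[0.7,0,0],0],[94,[0.7,0,0],0],[94,[0.7,0,0],0],[94,[0.7,0,0],0]]'
```

```text
clock: 7.4
eef_pos: [307.7, 98.5, 300.9]
eef_rot: [3.14, -0.056, 1.573]
wrist_force: [0.8, -0.9, -0.5]
finger_gap: 94.3
finger_force: 0.0
```

```bash
python3 -m jog '[[94,[0.6,-0.7,0],0],[94,[0.6,-0.7,0],0],[94,[0.6,-0.7,0],0],[94,[0.6,-0.7,0],0],[94,[0.6,-0.7,0],0],[94,[0.6,-0.7,0],0],[94,[0.6,-0.7,0],0],[94,[0.6,-0.7,0],0],[94,[0.6,-0.7,0],0],[94,[0.8,0,0],0],[94,[0.8,0,0],0],[94,[0.8,0,0],0],[94,[0.8,0,0],0],[94,[0.8,0,0],0],[94,[0.8,0,0],0],[94,[0.8,0,0],0],[94,[0.8,0,0],0]]'; python3 -c "
from cell import *;s=read_state();print(s['joints'],s['eef_rot'])"
```

```text
clock: 9.1
eef_pos: [5.0, 677.3, 332.8]
eef_rot: [3.141, -0.056, 1.573]
wrist_force: [-0.2, -0.6, 1.4]
finger_gap: 93.9
finger_force: 0.0
[1.50800538 0.52305405 0.92465535 0.00349939 1.63758237 1.5065789 ] [ 3.14144704 -0.05640834  1.57255876]
```

```bash
python3 -m jog '[[94,[0.8,0,0],0],[94,[0.8,0,0],0],[94,[0.8,0,0],0],[94,[0.8,0,0],0],[94,[0.8,0,0],0],[94,[0.8,0,0],0]]'; python3 -c "
from cell import *;s=read_state();print(s['joints'],s['eef_rot'])"
```

```text
clock: 9.7
eef_pos: [4.3, 814.7, 308.7]
eef_rot: [3.141, -0.108, 1.572]
wrist_force: [0.3, -0.7, 0.9]
finger_gap: 94.0
finger_force: 0.0
[1.51869972 0.97578973 0.23634321 0.00574429 1.82164069 1.51873968] [ 3.14136327 -0.10795776  1.57249489]
```

```bash
python3 -m jog '[[94,[1,0,0],0],[94,[1,0,0],0],[94,[1,0,0],0],[94,[1,0,0],0]]'; python3 -c "
from cell import *;s=read_state();print(s['joints'],s['eef_rot'])"
```

```text
clock: 10.1
eef_pos: [3.2, 861.5, 278.3]
eef_rot: [3.14, -0.226, 1.573]
wrist_force: [-0.1, -0.2, -0.2]
finger_gap: 93.7
finger_force: 0.0
[1.52136655 1.02172022 0.23479617 0.01037548 1.65959895 1.52170827] [ 3.14044834 -0.22570241  1.57267454]
```

```bash
python3 -m jog '[[94,[1,0,0],0],[94,[1,0,0],0],[94,[1,0,0],0],[94,[1,0,0],0],[94,[1,0,0],0]]'; python3 -c "
from cell import *;s=read_state();print(s['joints'],s['eef_rot'])"
```

```text
clock: 10.6
eef_pos: [2.1, 906.1, 273.6]
eef_rot: [3.14, -0.374, 1.573]
wrist_force: [-0.2, -0.4, 0.1]
finger_gap: 93.9
finger_force: 0.0
[1.5232545  1.04225111 0.23481092 0.01624141 1.4913667  1.52328688] [ 3.13967476 -0.37350427  1.57289404]
```

```bash
python3 -m jog '[[94,[-0.91,0,-0.42],0],[94,[-0.91,0,-0.42],0],[94,[-0.91,0,-0.42],0],[94,[-0.91,0,-0.42],0],[94,[-0.91,0,-0.42],0],[94,[-0.91,0,-0.42],0],[94,[-0.91,0,-0.42],0],[94,[-0.91,0,-0.42],0],[94,[-0.91,0,-0.42],0],[94,[-0.91,0,-0.42],0],[94,[-0.56,0.7,-0.22],0],[94,[-0.56,0.7,-0.22],0],[94,[-0.56,0.7,-0.22],0],[94,[-0.56,0.7,-0.22],0],[94,[-0.56,0.7,-0.22],0],[94,[-0.56,0.7,-0.22],0],[94,[-0.56,0.7,-0.22],0],[94,[-0.56,0.7,-0.22],0]]'; python3 -c "
from cell import *;s=read_state();print(s['joints'],s['eef_rot'])"
```

```text
clock: 12.4
eef_pos: [285.2, 247.4, 305.7]
eef_rot: [3.138, -0.374, 1.574]
wrist_force: [1.1, 1.7, 0.4]
finger_gap: 94.1
finger_force: 0.0
[ 0.36700703 -0.29958402  1.93311725  0.35350835  1.37792716  0.31923534] [ 3.1377877  -0.3737045   1.57366703]
```

```bash
python3 -m jog '[[94,[-0.89,0.03,-0.38],0],[94,[-0.89,0.03,-0.38],0],[94,[-0.89,0.03,-0.38],0],[94,[-0.89,0.03,-0.38],0],[94,[-0.89,0.03,-0.38],0],[94,[-0.89,0.03,-0.38],0],[94,[-0.89,0.03,-0.38],0],[94,[-0.89,0.03,-0.38],0],[94,[-0.89,0.03,-0.38],0],[94,[-0.89,0.03,-0.38],0],[94,[-0.89,0.03,-0.38],0],[94,[-0.89,0.03,-0.38],0],[94,[0,0.8,0],0],[94,[0,0.8,0],0],[94,[0,0.8,0],0],[94,[0,0.8,0],0],[94,[0,0.8,0],0],[94,[0,0.8,0],0],[94,[0,0,0],-0.0173]]'; python3 -c "
from cell import *;s=read_state();print(s['joints'],s['eef_rot'])"
```

```text
clock: 14.3
eef_pos: [546.8, -321.6, 320.7]
eef_rot: [3.121, -0.373, 1.634]
wrist_force: [-1.1, 0.2, 0.0]
finger_gap: 94.1
finger_force: 0.0
[-0.70802091  0.60086194  0.87536266  0.29622122  1.90265988 -0.70355356] [ 3.12062889 -0.37313373  1.63385644]
```

```bash
python3 -m jog '[[94,[-0.14,-0.016,0.65],0],[94,[-0.14,-0.016,0.65],0],[94,[-0.14,-0.016,0.65],0],[94,[-0.14,-0.016,0.65],0],[94,[-0.14,-0.016,0.65],0],[94,[-0.14,-0.016,0.65],0],[94,[-0.14,-0.016,0.65],0],[94,[-0.14,-0.016,0.65],0],[94,[-0.14,-0.016,0.65],0]]'; python3 - <<'E'
from h import *
from scipy.spatial.transform import Rotation as Rn
s=read_state();R=Rn.from_euler('xyz',s['eef_rot']).as_matrix();print(np.round(R,3),s['eef_pos'])
a=cv2.cvtColor(camera("top"),cv2.COLOR_RGB2BGR)[100:300,350:530];b=cv2.cvtColor(camera("scene"),cv2.COLOR_RGB2BGR)[120:300,120:320]
cv2.imwrite("pics/p1.png",np.hstack([cv2.resize(a,(396,440)),cv2.resize(b,(400,440))]))
E
```

```text
clock: 15.2
eef_pos: [540.3, -275.2, 26.6]
eef_rot: [3.118, -0.371, 1.632]
wrist_force: [1.1, -0.3, -1.3]
finger_gap: 94.0
finger_force: 0.0
[[-0.057  0.998  0.001]
 [ 0.93   0.052  0.363]
 [ 0.362  0.022 -0.932]] [ 540.27025291 -275.24835379   26.5532862 ]
```

View pics/p1.png

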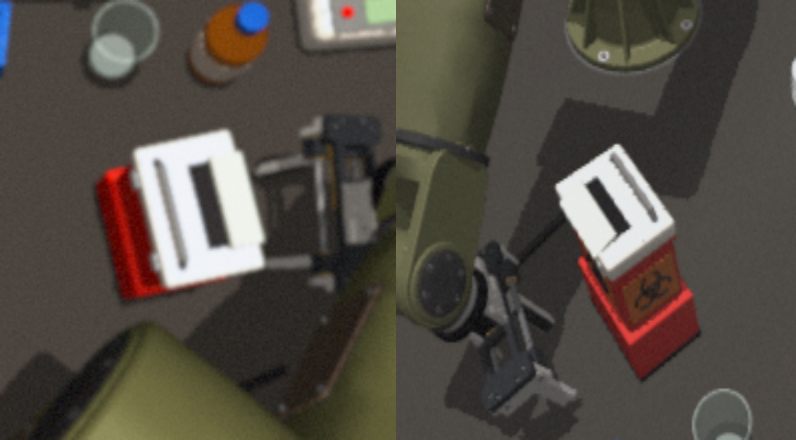

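The tilted gripper stands behind the bin with its fingers level with the tub's rear face, and the body is clear of the lid (lid edge near (262,235) in the crop). Now I'll make gentle contact and square the bin.

```bash
python3 -m jog '[[94,[0.46,0,0.18],0],[94,[0.46,0,0.18],0],[94,[0.15,0,0.058],0],[94,[0.15,0,0.058],0],[94,[0.15,0,0.058],0],[94,[0.15,0,0.058],0],[94,[0.15,0,0.058],0],[94,[0.15,0,0.058],0],[94,[0.15,0,0.058],0]]'
cat >>h.py <<'E'
def lid(name):
    """lid's white box from the top view, restricted by its colour, as a min-area rectangle at z=226"""
    im=camera("top");m=((im.min(2)>140)*255).astype(np.uint8)
    p0=np.array(read_state()["eef_pos"][:2])+[0,55]
    c=proj("top",[[*p0,226]])[0]
    m=cv2.morphologyEx(m,cv2.MORPH_CLOSE,np.ones((9,9)))
    n,l,st,ce=cv2.connectedComponentsWithStats(m)
    i=1+np.argmin([np.hypot(*(ce[j]-c))+(1e3 if st[j][4]<1000 else 0) for j in range(1,n)])
    pts=cv2.findNonZero((l==i).astype(np.uint8)).reshape(-1,2).astype(float)
    k=calibration("top");C=k["cam_to_world"];d=(C[:3,:3]@np.linalg.inv(k["mtx"])@np.c_[pts,np.ones(len(pts))].T).T
    w=C[:3,3]+d*((226-C[2,3])/d[:,2:]);r=cv2.minAreaRect(w[:,:2].astype(np.float32))
    b=cv2.boxPoints(r);e=[b[1]-b[0],b[2]-b[1]];L=max(e,key=np.linalg.norm);y=np.degrees(np.arctan2(L[1],L[0]))%180
    yaw=np.radians(y+90 if y<90 else y-90);yaw=yaw%np.pi
    p=[*r[0],yaw]
    cv2.imwrite(f"pics/{name}.png",cv2.resize(cv2.cvtColor(im,cv2.COLOR_RGB2BGR)[80:320,170:520],(800,549)))
    q=np.array([522.8,239.6]);c,s=np.cos(1.6226),np.sin(1.6226);e=np.array(p[:2])-q
    print("lid",np.round(p,3),"size",r[1],"in bracket x,y:",c*e[0]+s*e[1],-s*e[0]+c*e[1],"dyaw deg",np.degrees(yaw-1.6226))
    s=read_state();print(s["eef_pos"],s["eef_rot"],s["clock"])
E
python3 -c "
from h import *
lid('p2')"
```

```text
clock: 16.2
eef_pos: [535.3, -172.5, 29.1]
eef_rot: [3.116, -0.367, 1.631]
wrist_force: [-0.3, -9.8, 2.7]
finger_gap: 94.2
finger_force: 4.9
lid [ 530.534 -115.104    1.615] size (132.4337921142578, 103.06513214111328) in bracket x,y: -354.6283576633182 10.643178215769602 dyaw deg -0.4150296
[ 535.25583113 -171.12657232   28.98058048] [ 3.11611051 -0.36830117  1.63127045] 16.25
```

View pics/p2.png

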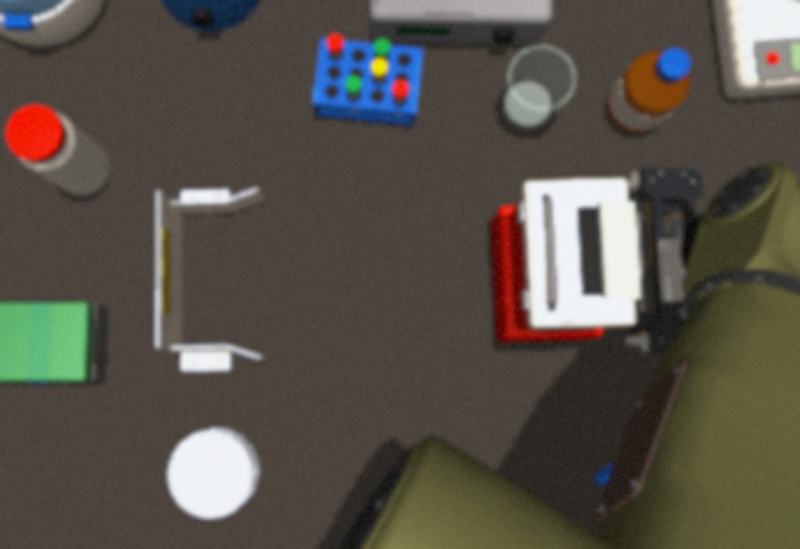

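The bin sits flush on the fingers, square within 0.4° and about 10 mm towards the robot side of the bracket line (lid at crop (580,253)). I'll push on and steer the 10 mm out.

```bash
python3 -m jog '[[94,[0.14,0.006,0.056],0],[94,[0.28,0.014,0.112],0],[94,[0.28,0.014,0.112],0],[94,[0.28,0.014,0.112],0],[94,[0.28,0.014,0.112],0],[94,[0.28,0.014,0.112],0],[94,[0.28,0.014,0.112],0],[94,[0.28,0.014,0.112],0],[94,[0.28,0.014,0.112],0],[94,[0.28,0.014,0.112],0],[94,[0.28,0.014,0.112],0],[94,[0.28,0.014,0.112],0],[94,[0.28,0.014,0.112],0],[94,[0.28,0.014,0.112],0],[94,[0.28,0.014,0.112],0],[94,[0.14,0.006,0.056],0],[94,[0.07,0,0.03],0]]'
python3 -c "
from h import *
lid('p3')"
```

```text
clock: 17.95
eef_pos: [535.0, 58.7, 27.5]
eef_rot: [3.114, -0.369, 1.632]
wrist_force: [0.8, -13.8, 9.1]
finger_gap: 93.4
finger_force: 6.7
lid [5.06273e+02 1.64538e+02 5.30000e-02] size (174.9416961669922, 200.8411407470703) in bracket x,y: -74.10558892258979 20.391967405271068 dyaw deg -89.925766
[534.89037344  59.03188192  27.40215587] [ 3.11399225 -0.36908102  1.63219001] 18.0
```

View pics/p3.png

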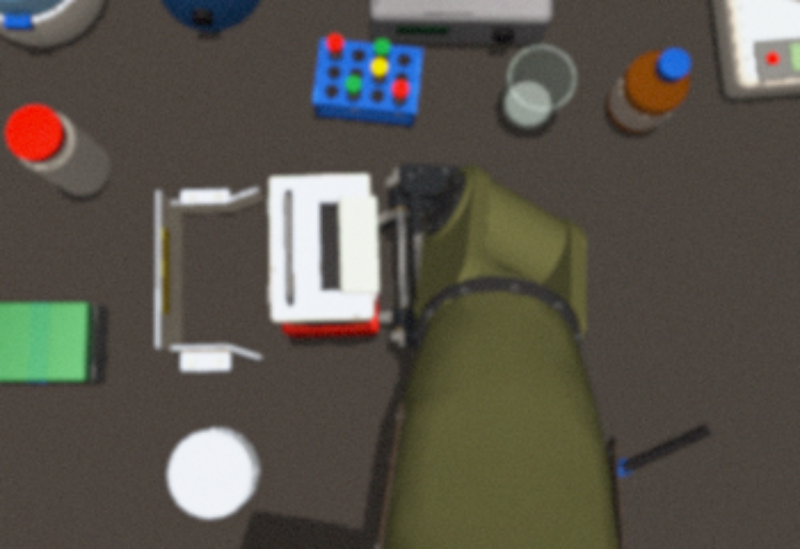

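```bash
sed -i 's/    m=cv2.morphologyEx.*/    m=cv2.morphologyEx(m,cv2.MORPH_OPEN,np.ones((3,3)))/; s/+\[0,55\]/+[0,68]/' h.py
python3 - <<'E'
from h import *
lid('p4')
b=[(T(269,177),(46,-66,226)),(T(271,322),(46,66,226)),(T(285,336),(50,70,0))]
print(fit(b,[530,120,1.6]))
E
```

```text
lid [529.781 115.266   1.608] size (132.80831909179688, 99.04144287109375) in bracket x,y: -124.52819319276523 -0.53334434086723 dyaw deg -0.8148347
[534.83713929  58.87659641  27.35371484] [ 3.11425117 -0.36942005  1.63197957] 18.05
(array([528.44311723, 117.34278937,   1.60684769]), array([[ 0.0312587 , -0.37626441],
       [-0.92809062, -0.21637431],
       [ 1.4552137 ,  0.969155  ]]))
```

Bin is at about x −122 mm, y 0 ± 1 mm and −0.8° in the bracket frame, so it can go in.

```bash
python3 -m jog '[[94,[0.1,0.001,0.04],0],[94,[0.186,0.002,0.073],0],[94,[0.186,0.002,0.073],0],[94,[0.186,0.002,0.073],0],[94,[0.186,0.002,0.073],0],[94,[0.186,0.002,0.073],0],[94,[0.186,0.002,0.073],0],[94,[0.186,0.002,0.073],0],[94,[0.186,0.002,0.073],0],[94,[0.186,0.002,0.073],0],[94,[0.1,0.001,0.04],0],[94,[0.05,0,0.02],0]]'
python3 -m jog '[[94,[0.056,0,0.022],0],[94,[0.056,0,0.022],0]]'
```

```text
clock: 19.25
eef_pos: [530.7, 162.2, 27.0]
eef_rot: [3.114, -0.37, 1.632]
wrist_force: [0.4, -13.5, 8.4]
finger_gap: 94.0
finger_force: 6.5
clock: 19.45
eef_pos: [530.4, 167.8, 27.0]
eef_rot: [3.114, -0.37, 1.632]
wrist_force: [0.1, -13.9, 7.9]
finger_gap: 94.0
finger_force: 6.5
```

```bash
python3 -m jog '[[94,[0.056,0,0.022],0],[94,[0.056,0,0.022],0],[94,[0.056,0,0.022],0]]'
python3 -m jog '[[94,[0.037,0,0.015],0],[94,[0.037,0,0.015],0]]'; python3 -c "
from h import *
lid('p5')"
```

```text
clock: 19.75
eef_pos: [530.0, 176.8, 27.0]
eef_rot: [3.114, -0.37, 1.631]
wrist_force: [0.3, -13.4, 7.8]
finger_gap: 94.1
finger_force: 6.5
clock: 19.95
eef_pos: [529.8, 180.8, 27.0]
eef_rot: [3.114, -0.37, 1.632]
wrist_force: [0.7, -13.9, 7.8]
finger_gap: 94.0
finger_force: 6.7
lid [525.024 236.749   1.627] size (132.3630828857422, 95.98409271240234) in bracket x,y: -2.9622659600250616 -2.073686232928236 dyaw deg 0.23812087
[529.7456811  181.07635945  26.96468679] [ 3.11421264 -0.36992811  1.63159161] 20.0
```

```bash
for i in 1; do python3 -m jog '[[94,[0.037,0,0.015],0],[94,[0,0,0],0]]'; done; python3 -m jog '[[94,[0.028,0,0.011],0],[94,[0,0,0],0]]'
```

```text
clock: 20.2
eef_pos: [529.8, 181.6, 27.0]
eef_rot: [3.114, -0.368, 1.632]
wrist_force: [-0.6, -26.1, 13.9]
finger_gap: 94.1
finger_force: 12.6
clock: 20.4
eef_pos: [529.9, 181.9, 27.0]
eef_rot: [3.114, -0.367, 1.632]
wrist_force: [-4.3, -36.4, 17.1]
finger_gap: 94.5
finger_force: 18.3
```

The force climbs from 14 to 36 N while the arm barely moves, so the bin is against the back plate. Backing off.

```bash
python3 -m jog '[[94,[-0.06,0,-0.023],0],[94,[-0.1,0,-0.039],0],[94,[-0.2,0,-0.08],0],[94,[-0.4,0,-0.16],0],[94,[-0.5,0,-0.2],0],[94,[-0.5,0,-0.2],0],[94,[-0.5,0,-0.2],0],[94,[-0.5,0,-0.2],0],[94,[0,0,0],0],[94,[0,0,0],0]]'
python3 - <<'E'
from h import *
import h
lid('p6')
wire([522.8,239.6,1.6226],BIN)
a=ims["top"][150:250,200:400];b=ims["scene"][110:260,290:430]
cv2.imwrite("pics/fin.png",np.vstack([cv2.resize(a,(560,280)),cv2.resize(b[:80*1],(560,320))]) if 0 else np.hstack([cv2.resize(ims["top"][140:260,200:320],(400,400)),cv2.resize(ims["scene"][115:255,290:430],(400,400))]))
E
```

```text
clock: 21.4
eef_pos: [535.1, 37.0, 26.5]
eef_rot: [3.119, -0.372, 1.63]
wrist_force: [-0.2, 0.1, -0.3]
finger_gap: 93.9
finger_force: 0.0
lid [524.987 236.747   1.627] size (132.28758239746094, 95.98409271240234) in bracket x,y: -2.9624309398689315 -2.03590728277783 dyaw deg 0.2381072
[535.00308632  37.59982908  26.48957712] [ 3.11881277 -0.3715014   1.63074835] 21.45
```

View pics/fin.png

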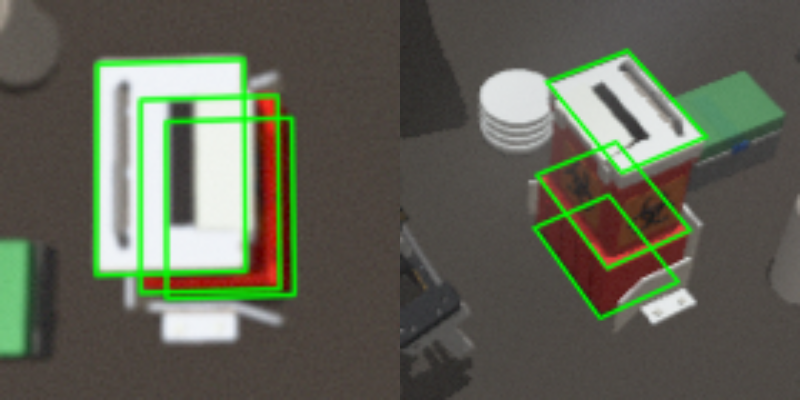

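View pics/p6.png

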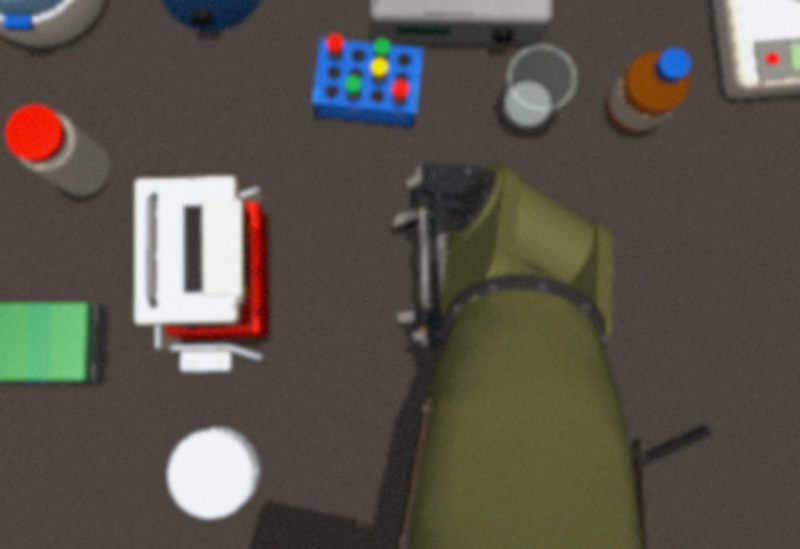

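The bin matches the home wireframe in both views. It is upright and square within 0.3°, the hand is clear, and the other things stand where they were.

```bash
python3 -c "
from cell import *
print(sign_off())"
```

```text
the job is handed in; nothing more can be done
None
```

I pushed the bin fully home in the bracket and handed the job in at about 21.5 s; it measured square within 0.3°, about 2 mm off the centre line and against the back plate, with the hand clear and nothing else disturbed, but the sign-off gave no verdict.

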